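# Open the spring-return vent valve with its bayonet key and hold it open

### The arm

A 7-joint arm with a two-finger parallel gripper is mounted at the origin on a cart in front of the work surface, level with it; the furniture and walls round the work are solid. World frame = base frame: x ahead of the robot, y to its left, z up, the work surface at z = 0. Lengths are in m, angles in degrees, forces in N, time in s.
With the tool pointing down it reaches from about 0.4 to 0.925 m from the base axis. Payload 4.1 kg.
Tool frame: the origin (TCP) lies at the very end of the fingers, on their centre line; the grasp point (between the pads) lies 19 mm behind it (arm.grip_point_offset is the distance from the TCP to the grasp point, in m); y points along the fingers, z is the direction in which the jaws open and shut, and the axes are right-handed (so a half turn about y gives the same grasp; the last joint's range is limited). The gripper opens to 85 mm and grips with 20 to 120 N. Pads are 22 mm wide; open, the fingers measure 114 mm over their backs; the gripper's body (76 mm by 85 mm) begins 54 mm behind the grasp point. The pads swing forward as they close: fully open they stand 13 mm farther back than shut.
Start: joints at [-82.678, 22.827, 2.584, 88.041, -1.071, 69.15, -2.905], TCP at [0.146, 0.633, 0.231] pointing down, gripper open.
Joint ranges: [-161.44, 161.44], [-28.35, 127.94], [-78.24, 83.42], [0, 140.83], [-78.03, 258.03], [13.02, 114.36], [-168.23, 168.23]. Speed limits (degrees/s): [147.25, 147.25, 180, 180, 180, 180, 180].

### API

Orientations are given as a 3x3 rotation matrix whose columns are the frame's x, y, z axes.
In Python, from rig import status, imaging, workorder, arm gives the robot as it stands. The module is installed in compiled form; this text tells all that it offers.
- The arm moves only by the tool play_rows, never from a script. Its argument "steps" is a list that holds one entry, the list of rows, each a list of 7 numbers: the opening, from -1 (shut) to 1 (fully open), then the shift along the tool's x, y, z in m, then the turn, a rotation vector about the tool's x, y, z in degrees. A call has 1 to 20 rows; each row shifts and turns the commanded pose from where the row before left it, along the tool's axes as they then stand; what a row does not reach is not made up. A row lasts 1/10 s, in which the tool goes at most 50 mm and 8.59 degrees, less where a joint would pass 70% of its speed; a pose out of reach is approached as far as the arm can. A call is refused whole if a number of a shift passes 0.05 or a number of a turn 8.59, either way. A call with a gripper value outside its range is refused whole. The fingers move at their own pace and stop on an object; "squeeze" is the grip in N (left out, the last holds). Time passes only in rows, so rows that do not move let the fingers close. It gives the time, the measured TCP pose, the force and the opening at its end, in the units of the state.
- status.observe(): the state, without advancing time (a new reading comes with each control period).
- imaging.capture(name): name is "scene" or "top" or "wrist"; returns a dict with "frame" (384x512x3 uint8, blue, green, red), "mtx" (3x3 intrinsics, pixels), "R" (3x3) and "t" (3): a world point X has camera coordinates R X + t; the wrist camera has in their place "tool_from_camera" (4x4, takes a point from camera to tool coordinates, whose origin is the TCP and whose axes are the tool frame's). Camera axes: x right, y down, z forward; pixel columns grow to the right and rows downward; lengths in m; the calibration is good to about 2 mm. A picture is of the moment at which its call begins: read the wrist's pose just before it. There is no depth.
- workorder.finish_job(): hands the job in, once; it reports no verdict.
The state is a dict: "clock": time; "joint_pos": joint angles; "dq": joint speeds; "effort": joint torques, N m; "ee_pos": TCP position; "tool_rot": TCP orientation; "wrist_force": force on the tool from outside, world axes, zero at the start; "ft_torque": the same for the moment, N m; "width": finger opening in m.
Only numpy, scipy, OpenCV 4.12 (cv2) and the standard library are available. Lean on these libraries where they do the work, as an engineer would, in place of code of your own. Each camera call takes 0.05 s, during which the arm holds its last target.

### The job

Open the vent valve: pick up the winged bayonet key by its wing, lower it into the valve's socket with its two pins through the two entry slots, push it down against the spring, turn it a quarter turn clockwise (seen from above) to the stop, and keep it there. The valve springs shut when let go, so finish while still gripping the key, pushed in and turned. Leave the plain round-knobbed plug, the vials, the tube and the bottle standing where they are.

Things in the scene. Friction and masses are not known exactly. Their poses are not given: they have to be found in the camera images.
- key: bayonet key, 74 mm tall, 140 g, standing loose and upright. Origin: centre of underside, z up. Steel shank 32 mm across (foot 30 mm); a round pin 8 mm thick lies along its x axis at 12 mm height, its ends 23 mm either side of the axis; collar 42 mm across at 34-38 mm; black wing grip 44 mm along x, 12 mm thick along y, at 38-74 mm height: grasp across the 12 mm. Same after half a turn about z
- valve: vent valve, fixed to the table: grey round base 100 mm across, upright aluminium barrel 68 mm across, open mouth on top 60 mm above the table; a brass outlet 30 mm thick points along its +x to 59 mm from the axis, 26 mm above the table. Origin: centre of underside, z up. The entry slots of the mouth lie along its x axis; two small dark marks on the rim along y show the quarter turn
- valve_mouth (a point): mouth's centre in the plane of its rim, axes as valve. Round hole 35 mm across, two entry slots 11 mm wide along x reaching 28 mm from the axis; lip 5 mm thick, 1 mm below the rim. Set in, the key rests on the spring with its underside 11 mm below the mouth, pins still in the slots; pushed 11 mm further the pins are under the lip and it can turn (best 13 mm, underside 24 mm below; bottom stop at 14)
- plunger (a joint): how far the spring seat inside the valve is pushed down, m: 0 at rest, 0.014 at its bottom stop; the spring pushes back with 5.6 N at 0 and 10.5 N at 0.014
- rotor (a joint): turn of the valve's spindle, clockwise from above, rad: 0 at rest (its 8 mm tongue, along the slots, fits an 11 mm slot in the key's foot), stop at 1.571. A return spring, 0.04 N m at 0 and 0.22 N m at the stop, turns it back. The tongue has 5 to 8 degrees of play in the key, so the key turns 95 to 98 degrees to bring the spindle to its stop
- plug: a plain steel plug, 66 mm tall, 42 mm across, 100 g, with a round knob and no pins, standing upright; it is not needed. Origin: centre of its underside
- vial_1: small vial, 22 mm across, 51 mm tall, a bystander; origin at the centre of its underside
- vial_2: small vial, 22 mm across, 51 mm tall, a bystander; origin at the centre of its underside
- tube_50: standing tube with a blue screw cap, 34 mm across, 110 mm tall, a bystander; origin at the centre of its underside
- reagent_bottle: bottle with a black cap, 49 mm across, 94 mm tall, a bystander; origin at the centre of its underside
Mind the look-alikes: they are no part of the job. Leave any turquoise look-alike of the key alone.

How it is judged (in metres and radians):
On the way:
1. the key is in the socket, its pins through the slots, and pushed down at least 9 mm against the spring, not yet turned (value of joint plunger above 0.009 m and value of joint rotor below 0.35 rad and z of key in the frame of valve_mouth below -0.018 m and horizontal distance between key and valve below 0.004 m and angle between key's own z axis and vertical below 0.12 rad), for 0.05 s.
At the end, for the whole second after the job is handed in: the fingers hold the key (over 2 N) in the valve: upright within 7 deg, within 4 mm of the axis, underside over 18 mm below the mouth, spring seat down over 9 mm, spindle still and turned over 75 deg clockwise; plug and other bystanders upright (value of joint rotor above 1.31 rad and value of joint plunger above 0.009 m and z of key in the frame of valve_mouth below -0.018 m and horizontal distance between key and valve below 0.004 m and angle between key's own z axis and vertical below 0.12 rad and contact force between the fingers and key above 2 N and velocity of joint rotor below 0.1 rad/s and angle between each of plug, vial_1, vial_2, tube_50, reagent_bottle's own z axis and vertical below 0.2 rad); the arm keeps its last pose, push and grip.
It fails at once if the vial 1 is moved by more than 30 mm (distance of vial_1 from where it was at the start of the episode above 0.03 m).
It fails at once if the vial 2 is moved by more than 30 mm (distance of vial_2 from where it was at the start of the episode above 0.03 m).
It fails at once if the tube 50 is moved by more than 30 mm (distance of tube_50 from where it was at the start of the episode above 0.03 m).
It fails at once if the reagent bottle is moved by more than 30 mm (distance of reagent_bottle from where it was at the start of the episode above 0.03 m).
It fails at once if the plug is moved by more than 30 mm (distance of plug from where it was at the start of the episode above 0.03 m).
It also fails if it takes over 45 s, if anything falls off the work surface, if the arm or the gripper's body presses on something with over 40 N, if the wrist force passes 120 N, or if a joint passes its speed limit or range.

## Working session

There is one attempt and no reset: what is moved stays moved. The work goes in short steps, Python scripts to look and compute and a tool call to move; the robot and the scene stay as the last step left them, time stands still between calls to the robot, and variables do not carry over. Pictures are saved under pics/ and viewed, and the job is handed in when it is done.

Besides the shell and the picture viewer there is one more tool, called after "Emit:" as a command line: name --argument value ..., lists and objects as JSON in quotes. play_rows: Moves the arm, as the interface text tells. Its arguments: {"type":"object","properties":{"steps":{"type":"array","items":{"type":"array","items":{"type":"array","items":{"type":"number"}}}},"squeeze":{"type":"number"}},"required":["steps"]}

```bash
mkdir -p pics; cat > h.py <<'E'
import numpy as np, cv2
from rig import status, imaging, workorder, arm
def ray(c,u,v):
    K=np.array(c['mtx']);d=np.linalg.inv(K)@[u,v,1.]
    R=np.array(c['R']);t=np.array(c['t']).ravel()
    return -R.T@t, R.T@d
def plane(c,u,v,z):
    o,d=ray(c,u,v); return o+d*(z-o[2])/d[2]
def proj(c,X):
    p=np.array(c['mtx'])@(np.array(c['R'])@X+np.array(c['t']).ravel()); return p[:2]/p[2]
def wcap():
    s=status.observe(); c=imaging.capture('wrist'); T=np.array(c['tool_from_camera'])
    Rw=np.array(s['tool_rot'])@T[:3,:3]; p=np.array(s['ee_pos'])+np.array(s['tool_rot'])@T[:3,3]
    c['R']=Rw.T; c['t']=-Rw.T@p; return c,s
E
python3 - <<'E'
from h import *
import pickle
np.set_printoptions(precision=4,suppress=True)
s=status.observe();print(s)
d={}
for n in('scene','top'):
    c=imaging.capture(n);d[n]=c;cv2.imwrite(f'pics/{n}0.png',c['frame']);print(n,c['mtx'],-np.array(c['R']).T@np.array(c['t']).ravel(),c['R'])
c,s=wcap();d['wrist']=c;cv2.imwrite('pics/wrist0.png',c['frame'])
print(c['tool_from_camera'])
pickle.dump(d,open('d0.pkl','wb'))
E
```

```text
{'clock': 0.0, 'joint_pos': array([-82.6787,  22.8728,   2.5829,  88.1157,  -1.0718,  69.1512,
        -2.9052]), 'dq': array([-0.0153,  0.1485,  0.0426,  0.0471,  0.0737, -0.0661, -0.0041]), 'effort': array([ -0.0001, -47.514 ,   1.3646, -25.4219,   0.0116,   0.0096,
        -0.    ]), 'ee_pos': array([0.146 , 0.6327, 0.2302]), 'tool_rot': array([[ 0.9744, -0.0003,  0.2248],
       [-0.2248, -0.002 ,  0.9744],
       [ 0.0002, -1.    , -0.002 ]]), 'wrist_force': array([ 0.3658, -0.675 ,  0.8802]), 'ft_torque': array([-0.0329,  0.038 , -0.0051]), 'width': 0.08518021031163313}
scene [[373.1408   0.     259.2502]
 [  0.     373.1408 188.3545]
 [  0.       0.       1.    ]] [-0.0855 -0.582   0.468 ] [[ 0.5952 -0.8034  0.0146]
 [-0.3711 -0.291  -0.8819]
 [ 0.7128  0.5194 -0.4713]]
top [[390.9302   0.     255.2432]
 [  0.     390.9302 187.5651]
 [  0.       0.       1.    ]] [ 0.4636 -0.1256  0.9161] [[ 0.0264 -0.9996 -0.007 ]
 [-0.9964 -0.0257 -0.0809]
 [ 0.0807  0.0091 -0.9967]]
[[-0.0002  0.9639  0.2664 -0.0681]
 [ 0.0007 -0.2664  0.9639 -0.1435]
 [ 1.      0.0004 -0.0006  0.0001]
 [ 0.      0.      0.      1.    ]]
```

View pics/scene0.png

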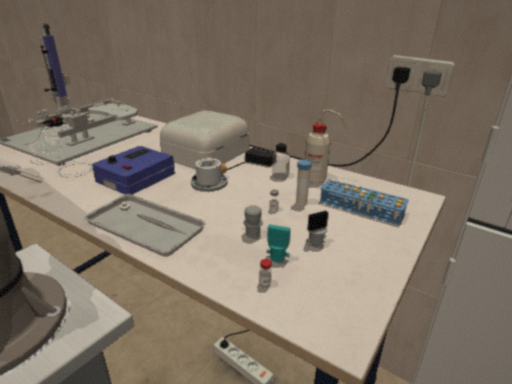

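View pics/top0.png

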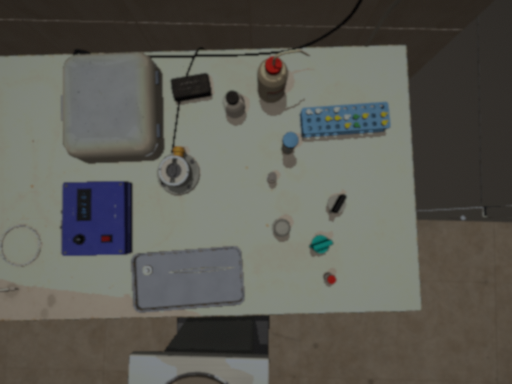

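View pics/wrist0.png

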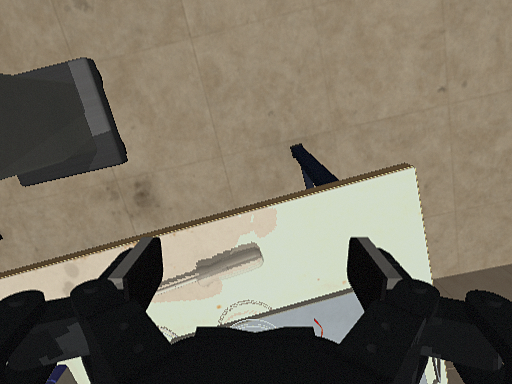

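The black-winged key is at scene (317,222) and top (338,203). The valve is at top (176,172) with its brass outlet towards (178,151). The turquoise look-alike is at top (321,243). Next I'll zoom in on each.

```bash
python3 - <<'E'
import pickle
from h import *
np.set_printoptions(precision=4,suppress=True)
d=pickle.load(open('d0.pkl','rb'))
f=d['top']['frame']
a=cv2.resize(f[140:215,140:220],None,fx=5,fy=5,interpolation=cv2.INTER_CUBIC)
b=cv2.resize(f[170:245,300:380],None,fx=5,fy=5,interpolation=cv2.INTER_CUBIC)
cv2.imwrite('pics/crop_top.png',np.hstack([a,b]))
g=d['scene']['frame']
a=cv2.resize(g[140:200,170:250],None,fx=5,fy=5,interpolation=cv2.INTER_CUBIC)
b=cv2.resize(g[200:260,285:365],None,fx=5,fy=5,interpolation=cv2.INTER_CUBIC)
cv2.imwrite('pics/crop_scene.png',np.hstack([a,b]))
c=d['top']
# black wing
for n,(x0,y0,x1,y1) in dict(top=(322,185,355,220),scene=(300,205,335,236)).items():
    gr=d[n]['frame'][y0:y1,x0:x1].max(axis=2)
    m=(gr<60).astype(np.uint8)
    cnt=max(cv2.findContours(m,0,cv2.CHAIN_APPROX_NONE)[0],key=cv2.contourArea)
    r=cv2.minAreaRect(cnt);M=cv2.moments(m,True)
    print(n,m.sum(),np.array(r[0])+[x0,y0],r[1:],M['m10']/M['m00']+x0,M['m01']/M['m00']+y0)
    bx=cv2.boxPoints(r)+[x0,y0]
    print(bx)
    if n=='top': 
        print([plane(d[n],*p,.074) for p in bx])
print('valve',plane(c,174.5,170.5,.06),'brass',plane(c,179,151,.035))
E
```

```text
top 140 [337.9308 203.7462] ((7.069979190826416, 21.209938049316406), 29.744882583618164) 337.87857142857143 203.74285714285713
[[329.6    211.2   ]
 [340.1231 192.7846]
 [346.2615 196.2923]
 [335.7385 214.7077]]
[array([ 0.485 , -0.2789,  0.074 ]), array([ 0.5252, -0.3011,  0.074 ]), array([ 0.518 , -0.3144,  0.074 ]), array([ 0.4778, -0.2922,  0.074 ])]
scene 287 [317.5 221. ] ((18.0, 19.0), 90.0) 317.2717770034843 220.8815331010453
[[308. 212.]
 [327. 212.]
 [327. 230.]
 [308. 230.]]
valve [0.5661 0.0614 0.06  ] brass [0.6142 0.0586 0.035 ]
```

View pics/crop_top.png

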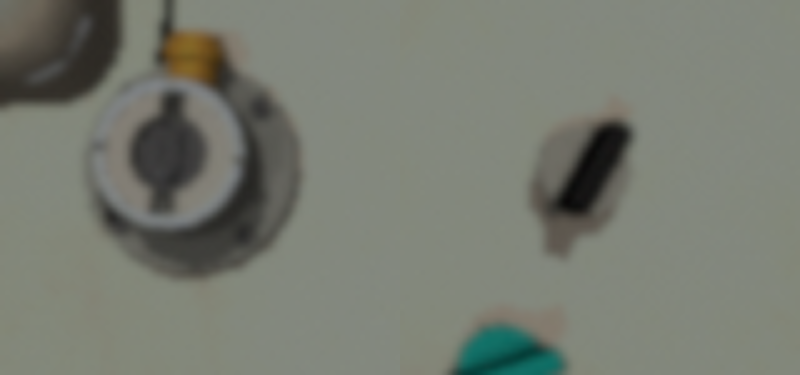

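View pics/crop_scene.png

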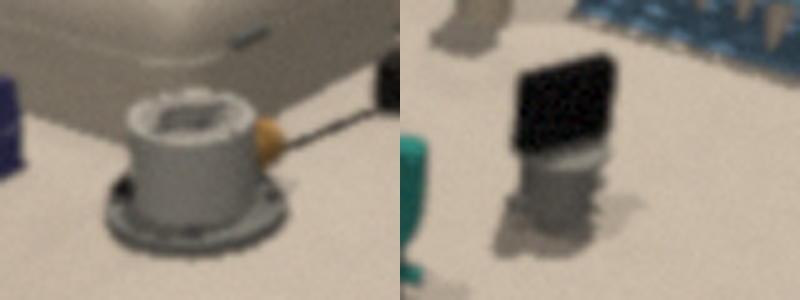

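Emit:
play_rows --steps '[[[0.5, 0.03, 0, -0.026, 0, 0, 0], [0.5, 0.034, 0, -0.029, 0, 0, 0], [0.5, 0.034, 0, -0.029, 0, 0, 0], [0.5, 0.034, 0, -0.029, 0, 0, 0], [0.5, 0.034, 0, -0.029, 0, 0, 0], [0.5, 0.034, 0, -0.029, 0, 0, 0], [0.5, 0.034, 0, -0.029, 0, 0, 0], [0.5, 0.034, 0, -0.029, 0, 0, 0], [0.5, 0.034, 0, -0.029, 0, 0, 0], [0.5, 0.034, 0, -0.029, 0, 0, 0], [0.5, 0.034, 0, -0.029, 0, 0, 0], [0.5, 0.034, 0, -0.029, 0, 0, 0], [0.5, 0.034, 0, -0.029, 0, 0, 0], [0.5, 0.034, 0, -0.029, 0, 0, 0], [0.5, 0.034, 0, -0.029, 0, 0, 0], [0.5, 0.034, 0, -0.029, 0, 0, 0], [0.5, 0, 0, 0, 0, -7, 0], [0.5, 0, 0, 0, 0, 0, 0], [0.5, 0, 0, 0, 0, 0, 0]]]'

```text
clock: 2.05
ee_pos: [0.5682, 0.0637, 0.2309]
tool_rot: [[0.994, -0.001, 0.106], [-0.106, 0.001, 0.994], [-0.001, -1.0, 0.001]]
wrist_force: [-0.3, -0.4, -0.3]
width: 0.064
```

```bash
python3 - <<'E'
from h import *
import pickle
np.set_printoptions(precision=4,suppress=True)
c,s=wcap();pickle.dump((c,s),open('w1.pkl','wb'));print(s['ee_pos'],s['tool_rot'],s['width'],s['clock'],s['joint_pos'])
cv2.imwrite('pics/w1.png',c['frame'])
E
```

```text
[0.5682 0.0637 0.2309] [[ 0.9944 -0.001   0.1055]
 [-0.1055  0.0008  0.9944]
 [-0.0011 -1.      0.0006]] 0.0639505214531959 2.05 [-31.9056  16.1627  26.1061  99.5577  -7.754   66.1031  80.4053]
```

View pics/w1.png

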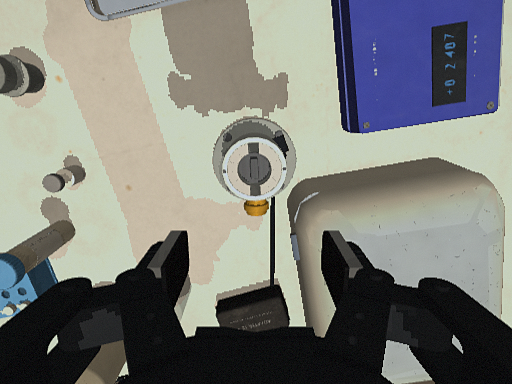

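The valve is in clear view: mouth centre near (254,167), slots almost vertical in the image, outlet at (256,208). Measuring it more closely now.

```bash
python3 - <<'E'
from h import *
import pickle
np.set_printoptions(precision=4,suppress=True)
c,s=pickle.load(open('w1.pkl','rb'))
f=c['frame']
x0,y0=205,115
a=cv2.resize(f[y0:y0+105,x0:x0+100],None,fx=6,fy=6,interpolation=cv2.INTER_NEAREST)[:600]
cv2.imwrite('pics/w1c.png',a)
g=f.max(axis=2)
mn=(f.min(axis=2)>170).astype(np.uint8)
m=np.zeros_like(g);m[130:210,212:296]=mn[130:210,212:296]
n,l,st,ce=cv2.connectedComponentsWithStats(m)
for i in range(1,n):
    if st[i,4]>100: print(st[i],ce[i])
E
```

```text
[212 130  10  26 107] [214.6075 137.4112]
[ 222  138   65   72 1851] [254.1858 168.6051]
[212 164  30  41 439] [221.2278 192.4829]
[275 169  21  41 331] [284.3867 194.7855]
```

View pics/w1c.png

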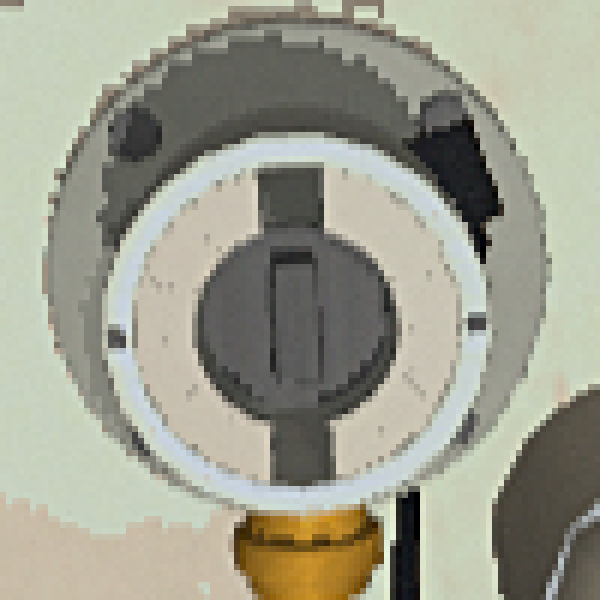

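```bash
python3 - <<'E'
from h import *
import pickle
from scipy.optimize import least_squares
np.set_printoptions(precision=4,suppress=True)
c,s=pickle.load(open('w1.pkl','rb'))
f=c['frame'].astype(int); print(f[168,223:230],f[168,235:238])
m=((f[:,:,0]>f[:,:,2]-2)&(f.min(axis=2)>185)).astype(np.uint8)
M=np.zeros_like(m);M[134:204,219:290]=m[134:204,219:290]
cnt=cv2.findContours(M,0,cv2.CHAIN_APPROX_NONE)[0];p=np.vstack(cnt)[:,0]
hull=cv2.convexHull(p)[:,0]
def fit(px,z):
    P=np.array([plane(c,*q,z)[:2] for q in px])
    r=least_squares(lambda q:np.hypot(*(P-q[:2]).T)-q[2],[.566,.061,.034],loss='soft_l1',f_scale=.001)
    return r.x,np.sqrt(np.mean(r.fun**2))
print(len(hull),fit(hull,.06))
cc=lambda x,y:plane(c,205+x/6-.5,115+y/6-.5,.059)
a,b=cc(291,168),cc(304,485);print('slots',a,b,(a+b)/2,np.linalg.norm(a-b),np.degrees(np.arctan2(*(a-b)[1::-1])))
cc=lambda x,y:plane(c,205+x/6-.5,115+y/6-.5,.06)
a,b=cc(117,338),cc(477,323);print('marks',(a+b)/2,np.linalg.norm(a-b),np.degrees(np.arctan2(*(a-b)[1::-1])))
E
```

```text
[[205 220 210]
 [216 220 209]
 [227 216 205]
 [218 221 208]
 [126 139 144]
 [174 192 199]
 [177 192 200]] [[178 193 202]
 [187 204 211]
 [122 134 138]]
28 (array([0.566 , 0.0638, 0.0325]), np.float64(0.0013113183474793358))
slots [0.5384 0.0654 0.059 ] [0.5942 0.0617 0.059 ] [0.5663 0.0635 0.059 ] 0.05585010865538655 176.23526432459187
marks [0.5661 0.0634 0.06  ] 0.06204704543517522 -93.61094618854419
```

Emit:
play_rows --steps '[[[0.5, -0.003, 0, -0.04, 0, 0, 0], [0.5, -0.003, 0, -0.04, 0, 0, 0], [0.5, -0.003, 0, -0.04, 0, 0, 0], [0.5, -0.003, 0, -0.04, 0, 0, 0], [0.5, -0.003, 0, -0.04, 0, 0, 0], [0.5, -0.003, 0, -0.04, 0, 0, 0], [0.5, -0.003, 0, -0.04, 0, 0, 0], [0.5, -0.003, 0, -0.04, 0, 0, 0], [0.5, -0.003, 0, -0.04, 0, 0, 0], [0.5, 0, 0, 0, 0, 7.7, 0], [0.5, 0, 0, 0, 0, 7.7, 0], [0.5, 0, 0, 0, 0, 7.7, 0], [0.5, 0, 0, 0, 0, 0, 0], [0.5, 0, 0, 0, 0, 0, 0]]]'

```text
clock: 3.5
ee_pos: [0.5047, -0.2912, 0.2312]
tool_rot: [[0.876, 0.0, 0.483], [-0.483, 0.001, 0.876], [-0.0, -1.0, 0.001]]
wrist_force: [-0.2, -0.4, -0.7]
width: 0.0642
```

```bash
python3 - <<'E'
from h import *
import pickle
np.set_printoptions(precision=4,suppress=True)
c,s=wcap();pickle.dump((c,s),open('w2.pkl','wb'));print(s['ee_pos'],s['tool_rot'],s['width'],s['clock'],s['joint_pos'])
cv2.imwrite('pics/w2.png',c['frame'])
E
```

```text
[ 0.5047 -0.2912  0.2312] [[ 0.8758  0.      0.4826]
 [-0.4826  0.0006  0.8758]
 [-0.0003 -1.      0.0005]] 0.0641658035630863 3.5 [ -5.7085  19.6466  40.2069  98.3557 -13.6699  67.0095  99.3881]
```

View pics/w2.png

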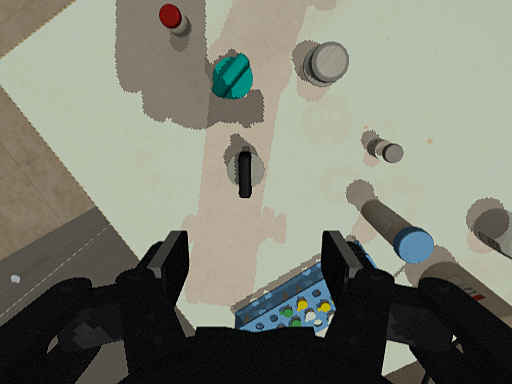

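```bash
python3 - <<'E'
from h import *
import pickle
np.set_printoptions(precision=4,suppress=True)
c,s=pickle.load(open('w2.pkl','rb'))
f=c['frame']
x0,y0=205,125
cv2.imwrite('pics/w2c.png',cv2.resize(f[y0:y0+85,x0:x0+85],None,fx=7,fy=7,interpolation=cv2.INTER_NEAREST)[:600])
m=(f.max(axis=2)<50).astype(np.uint8);M=np.zeros_like(m);M[140:205,225:270]=m[140:205,225:270]
cnt=max(cv2.findContours(M,0,cv2.CHAIN_APPROX_NONE)[0],key=cv2.contourArea)
r=cv2.minAreaRect(cnt);print(r,cv2.boundingRect(cnt))
print([plane(c,*p,.074) for p in cv2.boxPoints(r)])
for y in range(148,200,4):
    xs=np.where(M[y])[0]; print(y,xs.min() if len(xs) else None,xs.max() if len(xs) else None, f[y,236:256].max(axis=1))
E
```

```text
((244.03118896484375, 174.02935791015625), (46.16062927246094, 13.206058502197266), 88.26429748535156) (237, 151, 15, 47)
[array([ 0.4761, -0.2954,  0.074 ]), array([ 0.482, -0.284,  0.074]), array([ 0.5236, -0.3055,  0.074 ]), array([ 0.5176, -0.3175,  0.074 ])]
148 None None [109 107 105 107 107 111  76  61  71  73  74  71  56  76 108 106 105 100
  92 190]
152 240 249 [111  98  89  91  30  10   2   6   2   4   1   2   4   5  55  84  87  94
 109 102]
156 239 250 [ 75  78  65   5  15   9  11  13  10  16   7   6  19   1   0  61 145 139
 144 141]
160 237 250 [ 78  48   8   6  18  24  22  26  25  29  32  38  26   6   0 106 144 142
 141 140]
164 238 250 [ 73  79  41  11  12  25  19  26  27  29  31  37  23   7   0 156 141 137
 137 137]
168 238 250 [ 75  80  41  12  11  21  27  26  32  27  31  36  26  12   0 154 141 137
 138 137]
172 238 250 [ 77  83  43  12  14  17  28  29  32  27  31  36  26   8   0 155 141 139
 140 139]
176 239 250 [ 73  75  62  15  18  21  22  27  31  30  30  34  27  11   0 152 140 134
 132 137]
180 239 250 [ 73  78  61  17  18  16  27  27  34  34  28  35  23  20   0 111 143 140
 137 137]
184 239 250 [119 128 105  16  16  22  24  26  29  29  31  32  27  16   0 113 148 138
 140 134]
188 239 251 [180 186 210  35   9  24  19  21  26  27  31  35  29  24   0  19 206 190
 183 179]
192 239 251 [186 197 118  10   9  21  26  28  27  28  33  35  26  19   1  28 197 189
 182 179]
196 240 249 [181 187 194  91   0   7  16  20  26  20  24  23  20   0 120 193 183 182
 181 182]
```

View pics/w2c.png

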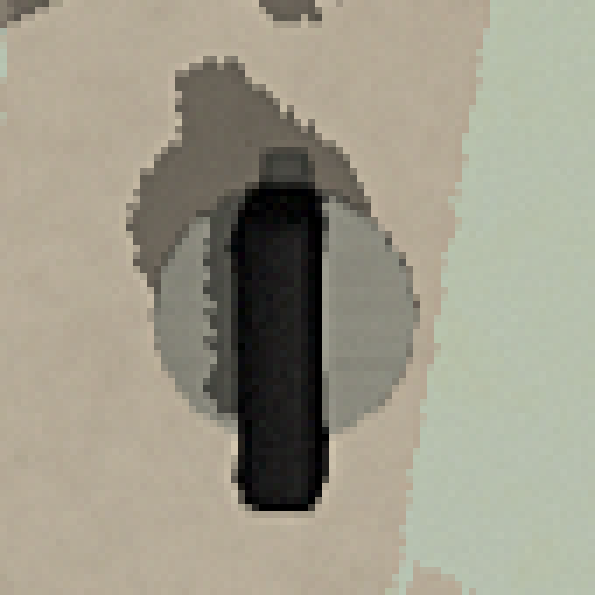

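```bash
python3 - <<'E'
from h import *
import pickle
np.set_printoptions(precision=4,suppress=True)
c,s=pickle.load(open('w2.pkl','rb'))
P=lambda x,y,z:plane(c,205+x/7-.5,125+y/7-.5,z)
a,b=P(276,220,.074),P(283,510,.074)
print('top',a,b,(a+b)/2,np.linalg.norm(a-b),np.degrees(np.arctan2(*(b-a)[1::-1])))
print('collar',P(285.5,300,.038), np.linalg.norm(P(153,300,.038)-P(418,300,.038)))
print('wing w',np.linalg.norm(P(242,350,.074)-P(322,350,.074)))
R=s['tool_rot'];print('tool x ang',np.degrees(np.arctan2(R[1,0],R[0,0])))
for t in [(a+b)/2,P(285.5,300,.038)]: print('delta tool',R.T@(t-s['ee_pos']))
E
```

```text
top [ 0.4836 -0.2916  0.074 ] [ 0.5209 -0.3115  0.074 ] [ 0.5023 -0.3015  0.074 ] 0.04229566104651673 -27.994870691692284
collar [ 0.5    -0.3005  0.038 ] 0.041805430767744366
wing w 0.011341936343306469
tool x ang -28.85591767503913
delta tool [ 0.0029  0.1572 -0.0103]
delta tool [ 0.0005  0.1932 -0.0105]
```

Emit:
play_rows --steps '[[[0.2, 0.001, 0, -0.0104, 0, -0.9, 0], [0.2, 0, 0.04, 0, 0, 0, 0], [0.2, 0, 0.04, 0, 0, 0, 0], [0.2, 0, 0.03, 0, 0, 0, 0], [0.2, 0, 0, 0, 0, 0, 0], [0.2, 0, 0, 0, 0, 0, 0]]]'

```text
clock: 4.15
ee_pos: [0.5004, -0.302, 0.1218]
tool_rot: [[0.882, 0.0, 0.472], [-0.472, -0.0, 0.882], [0.0, -1.0, -0.0]]
wrist_force: [-0.1, -0.6, 0.6]
width: 0.0511
```

```bash
python3 - <<'E'
from h import *
import pickle
np.set_printoptions(precision=4,suppress=True)
c,s=wcap();pickle.dump((c,s),open('w3.pkl','wb'));print(s['ee_pos'],s['tool_rot'],s['width'],s['clock'])
cv2.imwrite('pics/w3.png',c['frame'])
E
```

```text
[ 0.5004 -0.302   0.1218] [[ 0.8818  0.0001  0.4716]
 [-0.4716 -0.0001  0.8818]
 [ 0.0001 -1.     -0.    ]] 0.051104770568279057 4.15
```

View pics/w3.png

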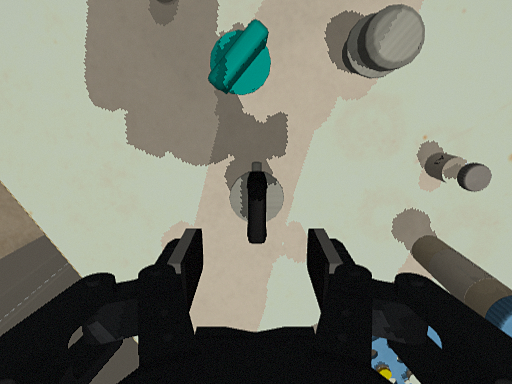

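Emit:
play_rows --steps '[[[0.2, 0, 0.04, 0.0008, 0, 0, 0], [0.2, 0, 0.03, 0, 0, 0, 0], [0.2, 0, 0.008, 0, 0, 0, 0], [0.2, 0, 0, 0, 0, 0, 0], [-1, 0, 0, 0, 0, 0, 0], [-1, 0, 0, 0, 0, 0, 0], [-1, 0, 0, 0, 0, 0, 0], [-1, 0, 0, 0, 0, 0, 0], [-1, 0, 0, 0, 0, 0, 0], [-1, 0, 0, 0, 0, 0, 0]]]' --squeeze 90

```text
clock: 5.2
ee_pos: [0.5017, -0.3021, 0.0451]
tool_rot: [[0.881, 0.003, 0.472], [-0.472, -0.001, 0.881], [0.003, -1.0, 0.001]]
wrist_force: [-0.5, 0.6, 7.3]
width: 0.0105
```

```bash
python3 - <<'E'
from h import *
import pickle
np.set_printoptions(precision=4,suppress=True)
c,s=wcap();pickle.dump((c,s),open('w4.pkl','wb'));print(s['ee_pos'],s['tool_rot'],s['width'],s['clock'],s['wrist_force'])
cv2.imwrite('pics/w4.png',c['frame'])
E
```

```text
[ 0.5017 -0.3021  0.0451] [[ 0.8814  0.0029  0.4724]
 [-0.4724 -0.001   0.8814]
 [ 0.003  -1.      0.0005]] 0.010543976789379907 5.2 [-0.5104  0.6406  7.2656]
```

View pics/w4.png

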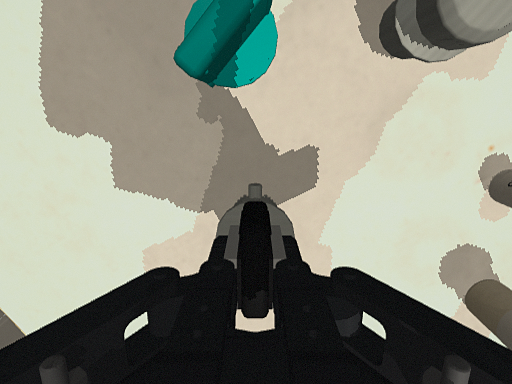

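Emit:
play_rows --steps '[[[-1, 0, -0.01, 0, 0, 0, 0], [-1, 0, -0.03, 0, 0, 0, 0], [-1, 0, -0.04, 0, 0, 0, 0], [-1, 0, -0.04, 0, 0, 0, 0], [-1, 0, -0.03, 0, 0, 0, 0], [-1, 0, 0, 0, 0, 0, 0], [-1, 0, 0, 0, 0, 0, 0], [-1, 0, 0, 0, 0, 0, 0]]]'

```text
clock: 6.05
ee_pos: [0.4995, -0.3003, 0.1918]
tool_rot: [[0.881, -0.003, 0.472], [-0.472, 0.002, 0.881], [-0.003, -1.0, 0.0]]
wrist_force: [-0.2, 0.2, -1.9]
width: 0.0102
```

```bash
python3 - <<'E'
from h import *
import pickle
np.set_printoptions(precision=4,suppress=True)
c,s=wcap();pickle.dump((c,s),open('w5.pkl','wb'));print(s['ee_pos'],s['tool_rot'],s['width'],s['clock'],s['wrist_force'])
f=c['frame']
k=imaging.capture('scene');pickle.dump(k,open('s5.pkl','wb'))
a=cv2.resize(f[160:340,180:330],(500,600),interpolation=cv2.INTER_NEAREST)
cv2.imwrite('pics/w5c.png',a)
p=proj(k,s['ee_pos']);print(p);u,v=p.astype(int)
b=cv2.resize(k['frame'][max(v-40,0):v+50,u-45:u+45],(600,600),interpolation=cv2.INTER_CUBIC);cv2.imwrite('pics/s5c.png',b)
E
```

```text
[ 0.4995 -0.3003  0.1918] [[ 0.8815 -0.0026  0.4723]
 [-0.4723  0.0017  0.8815]
 [-0.0031 -1.      0.0003]] 0.010188203454750216 6.05 [-0.2305  0.2318 -1.9431]
[322.6372 158.4875]
```

View pics/w5c.png

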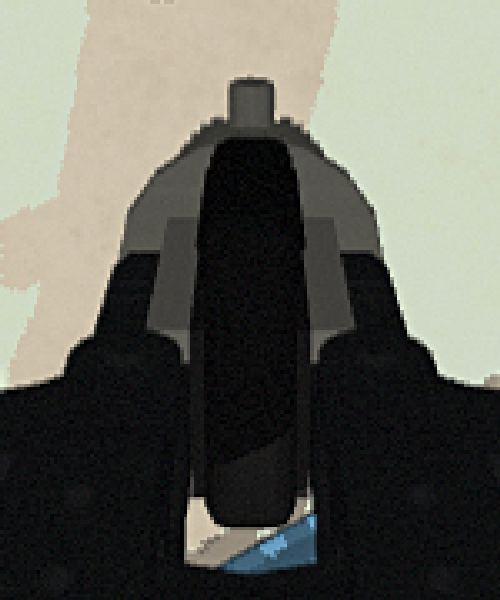

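View pics/s5c.png

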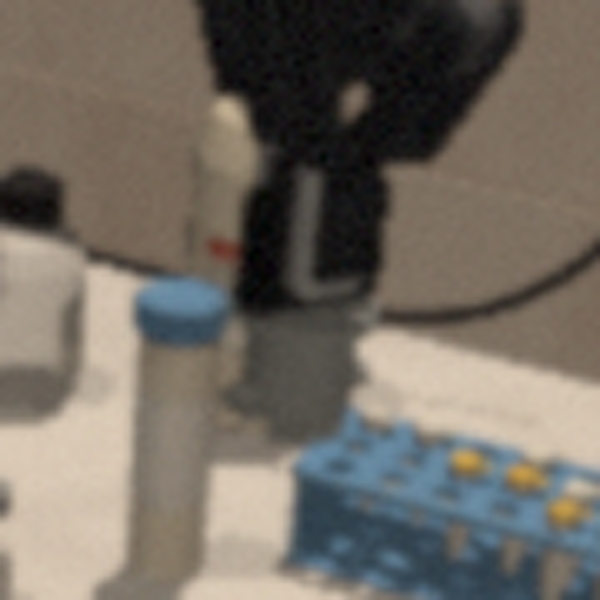

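```bash
python3 - <<'E'
from h import *
import pickle
np.set_printoptions(precision=4,suppress=True)
c,s=pickle.load(open('w5.pkl','rb'))
T=np.array(c['tool_from_camera']);K=c['mtx']
def tp(u,v,y):
    d=T[:3,:3]@np.linalg.inv(K)@[u,v,1.];o=T[:3,3];return o+d*(y-o[1])/d[1]
S=lambda x,y:(180+x/3.3333-.5,160+y/3.3333-.5)
print('pin end->xk',tp(*S(252.5,77),.037)+[.023,0,0])
print('wing far end',tp(*S(255,527),-.029)-[.022,0,0])
print('wing near bottom', tp(*S(252,137),.007)+[.022,0,0])
print('pin edges z',tp(*S(230,95),.033)[2],tp(*S(275,95),.033)[2])
print('wing z',[tp(*S(x,500),-.029)[2] for x in(208,297)],[tp(*S(x,250),-.029)[2] for x in (197,303)])
print('wing low end z',[tp(*S(x,160),-.02)[2] for x in (208,295)])
E
```

```text
pin end->xk [0.001  0.037  0.0002]
wing far end [-0.0006 -0.029   0.0004]
wing near bottom [0.0018 0.007  0.0001]
pin edges z -0.0037890327765090705 0.004170160058377716
wing z [np.float64(-0.005608337187911946), np.float64(0.005842695707460658)] [np.float64(-0.00655388331210862), np.float64(0.006134424420912334)]
wing low end z [np.float64(-0.005506873491844909), np.float64(0.005450786813213856)]
```

Emit:
play_rows --steps '[[[-1, -0.006, 0, 0.02, 0, 0, 0], [-1, -0.0125, 0, 0.039, 0, 0, 0], [-1, -0.0125, 0, 0.039, 0, 0, 0], [-1, -0.0125, 0, 0.039, 0, 0, 0], [-1, -0.0125, 0, 0.039, 0, 0, 0], [-1, -0.0125, 0, 0.039, 0, 0, 0], [-1, -0.0125, 0, 0.039, 0, 0, 0], [-1, -0.0125, 0, 0.039, 0, 0, 0], [-1, -0.0125, 0, 0.039, 0, 0, 0], [-1, -0.0065, 0, 0.02, 0, 0, 0], [-1, 0, 0, 0, 0, -8.2, 0], [-1, 0, 0, 0, 0, -8.2, 0], [-1, 0, 0, 0, 0, -8.1, 0], [-1, 0, 0, 0, 0, 0, 0], [-1, 0, 0, 0, 0, 0, 0]]]'

```text
clock: 7.65
ee_pos: [0.5671, 0.0619, 0.1925]
tool_rot: [[0.998, -0.001, 0.068], [-0.068, -0.0, 0.998], [-0.001, -1.0, -0.0]]
wrist_force: [0.0, 0.4, -2.2]
width: 0.011
```

```bash
python3 - <<'E'
from h import *
np.set_printoptions(precision=4,suppress=True)
s=status.observe();R=s['tool_rot'];print(s['ee_pos'],R,s['width'],s['wrist_force'])
print(R.T@(np.array([.5662,.0635,.12])-s['ee_pos']),np.degrees(np.arctan2(R[1,0],R[0,0])))
E
```

```text
[0.5671 0.0619 0.1925] [[ 0.9977 -0.0015  0.0676]
 [-0.0676 -0.0003  0.9977]
 [-0.0015 -1.     -0.0004]] 0.011042827038628796 [ 0.0104  0.4188 -2.1783]
[-0.0009  0.0725  0.0016] -3.8790239692223505
```

Emit:
play_rows --steps '[[[-1, -0.0009, 0.03, 0.0016, 0, 0, 0], [-1, 0, 0.03, 0, 0, 0, 0], [-1, 0, 0.01, 0, 0, 0, 0], [-1, 0, 0, 0, 0, 0, 0], [-1, 0, 0, 0, 0, 0, 0], [-1, 0, 0, 0, 0, 0, 0]]]'

```text
clock: 8.25
ee_pos: [0.5681, 0.0638, 0.1248]
tool_rot: [[0.998, 0.003, 0.065], [-0.065, 0.001, 0.998], [0.003, -1.0, 0.001]]
wrist_force: [0.4, -0.2, -1.6]
width: 0.0106
```

```bash
python3 - <<'E'
from h import *
import pickle
np.set_printoptions(precision=4,suppress=True)
for i in range(3):
    c,s=wcap();print(s['ee_pos'],s['clock'],s['wrist_force'])
R=s['tool_rot'];print(R,np.degrees(np.arctan2(R[1,0],R[0,0])))
k=imaging.capture('scene');t=imaging.capture('top');pickle.dump((c,s,k,t),open('w6.pkl','wb'))
f=c['frame']
cv2.imwrite('pics/w6c.png',cv2.resize(f[140:320,165:345],(600,600),interpolation=cv2.INTER_NEAREST))
u,v=proj(k,np.array([.566,.0635,.08])).astype(int);print(u,v)
cv2.imwrite('pics/s6c.png',cv2.resize(k['frame'][v-40:v+40,u-40:u+40],(600,600),interpolation=cv2.INTER_CUBIC))
E
```

```text
[0.5681 0.0638 0.1248] 8.25 [ 0.3669 -0.1919 -1.5807]
[0.568  0.0638 0.1248] 8.3 [-0.1023 -0.8909 -0.944 ]
[0.5678 0.0638 0.1246] 8.35 [ 0.3594  0.8398 -2.4996]
[[ 0.9979  0.0025  0.0647]
 [-0.0647  0.0008  0.9979]
 [ 0.0024 -1.      0.0009]] -3.7120034673087137
207 155
```

View pics/w6c.png

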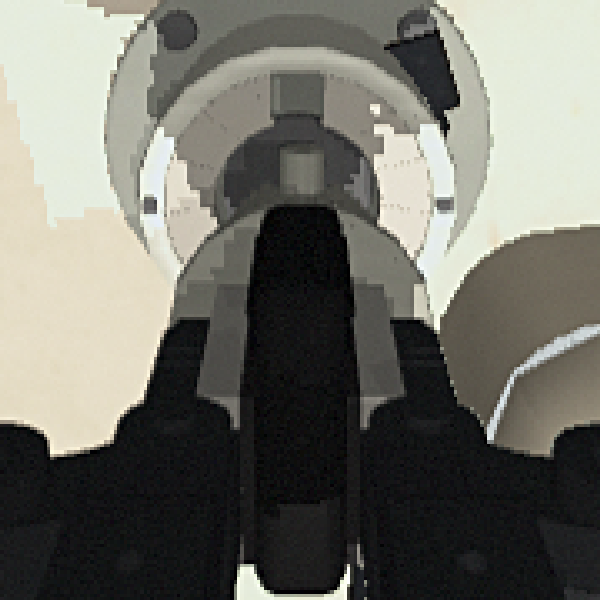

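View pics/s6c.png

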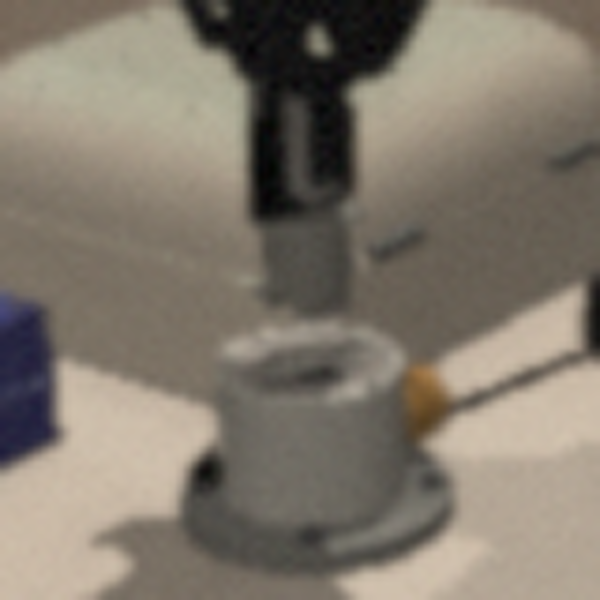

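```bash
python3 - <<'E'
from h import *
import pickle
np.set_printoptions(precision=4,suppress=True)
c,s,k,t=pickle.load(open('w6.pkl','rb'))
T=np.array(c['tool_from_camera']);K=c['mtx']
def tp(x,y,ty):
    u,v=165+x/3.3333-.5,140+y/3.3333-.5
    d=T[:3,:3]@np.linalg.inv(K)@[u,v,1.];o=T[:3,3];return o+d*(ty-o[1])/d[1]
h=s['ee_pos'][2]
m1,m2=tp(151,205,h-.06),tp(443,204,h-.06);print('marks',m1,m2,(m1+m2)/2,np.linalg.norm(m1-m2))
print('slot end->x',tp(298,72,h-.059)+[.028,0,0])
print('slot sides',tp(274,95,h-.059),tp(323,95,h-.059))
print('pin end',tp(302,145,.037)+[.023,0,0],tp(281,165,.033),tp(323,165,.033))
print('wing far',tp(303,592,-.029)-[.022,0,0])
E
```

```text
marks [-0.0016  0.0646 -0.0314] [-0.0019  0.0646  0.0302] [-0.0018  0.0646 -0.0006] 0.06160789456148068
slot end->x [-0.0019  0.0656 -0.0004]
slot sides [-0.0251  0.0656 -0.0053] [-0.0251  0.0656  0.0048]
pin end [0.0012 0.037  0.0004] [-0.0192  0.033  -0.0033] [-0.0192  0.033   0.0041]
wing far [-0.0009 -0.029   0.0005]
```

```bash
python3 - <<'E'
from h import *
import pickle
np.set_printoptions(precision=1,suppress=True)
c,s,k,t=pickle.load(open('w6.pkl','rb'))
T=np.linalg.inv(np.array(c['tool_from_camera']));K=c['mtx']
def pj(*X):
    p=K@(T[:3,:3]@np.array(X)+T[:3,3]);q=p[:2]/p[2];return (q+.5-[165,140])*3.3333
for xk in(0,.001):
    y=lambda h:.0451-h
    print(xk,'pin face bot/top',pj(xk-.023,y(.008),0),pj(xk-.023,y(.016),0),'collar front top/bot',pj(xk-.021,y(.038),0),pj(xk-.021,y(.034),0),
    'collar 45deg',pj(xk-.0148,y(.038),-.0148),'collar side',pj(xk,y(.038),-.021),'wing near bot/top',pj(xk-.022,y(.038),0),pj(xk-.022,y(.074),0),'wing far top',pj(xk+.022,y(.074),0))
f=c['frame'][140:320,165:345]
print(f[35:66,90].max(axis=1)); print(f[55:75,90].max(axis=1))
print('wing col', f[100:180,92].max(axis=1))
E
```

```text
0 pin face bot/top [299.7 138.4] [299.7 149.6] collar front top/bot [299.5 198.8] [299.5 191.1] collar 45deg [203.4 237.2] collar side [166.4 325.8] wing near bot/top [299.5 192.5] [299.  281.3] wing far top [299.1 597.4]
0.001 pin face bot/top [299.7 143.8] [299.7 155.2] collar front top/bot [299.5 205. ] [299.5 197.3] collar 45deg [203.6 243.3] collar side [166.6 331.6] wing near bot/top [299.5 198.8] [299.  289.1] wing far top [299.1 604. ]
[ 60  67  68  65  69  67  68  54  63  66  70 116 122 121 119 117 119 120
 121 120 122 124 118  81  77  76  37   7  14  15  12]
[122 124 118  81  77  76  37   7  14  15  12   9  18  16  10  17  15   9
  19  15]
wing col [ 21  20  19  20  22  17  28  18  21  25  19  19  20  22  23  15  12  15
  17  16  23  18  16  21  16  11  23  11  13  17  14  18  21   6  16  14
  17  18  14   9  16  18  16  17  15  16  16   7  13  14  15  30  37  35
  34  31  35  31  32  33  36  33  30  30  35  31  34  26  35  27  31  30
  29  32  27  29  21   0 169 237]
```

Emit:
play_rows --steps '[[[-1, -0.0015, 0.008, -0.0009, 0, 0, 0], [-1, 0, 0.008, 0, 0, 0, 0], [-1, 0, 0, 0, 0, 0, 0], [-1, 0, 0, 0, 0, 0, 0], [-1, 0, 0, 0, 0, 0, 0]]]'

```text
clock: 9.0
ee_pos: [0.5654, 0.0629, 0.1073]
tool_rot: [[0.998, 0.0, 0.064], [-0.064, -0.0, 0.998], [0.0, -1.0, 0.0]]
wrist_force: [0.6, 0.2, -1.6]
width: 0.0105
```

```bash
python3 - <<'E'
from h import *
import pickle
np.set_printoptions(precision=4,suppress=True)
c,s=wcap();print(s['ee_pos'],s['clock'],s['wrist_force'])
k=imaging.capture('scene');pickle.dump((c,s,k),open('w7.pkl','wb'))
f=c['frame']
cv2.imwrite('pics/w7c.png',cv2.resize(f[150:250,205:305],(600,600),interpolation=cv2.INTER_NEAREST))
u,v=proj(k,np.array([.566,.0635,.08])).astype(int)
cv2.imwrite('pics/s7c.png',cv2.resize(k['frame'][v-40:v+40,u-40:u+40],(600,600),interpolation=cv2.INTER_CUBIC))
E
```

```text
[0.5654 0.0629 0.1073] 9.0 [ 0.5757  0.1874 -1.5512]
```

View pics/w7c.png

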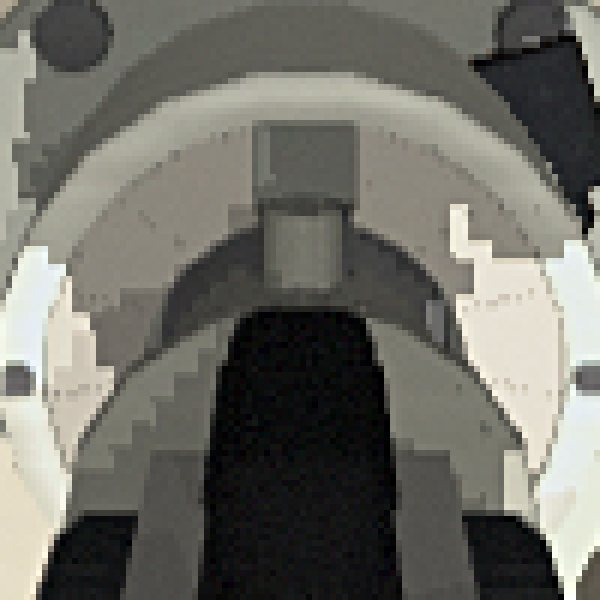

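View pics/s7c.png

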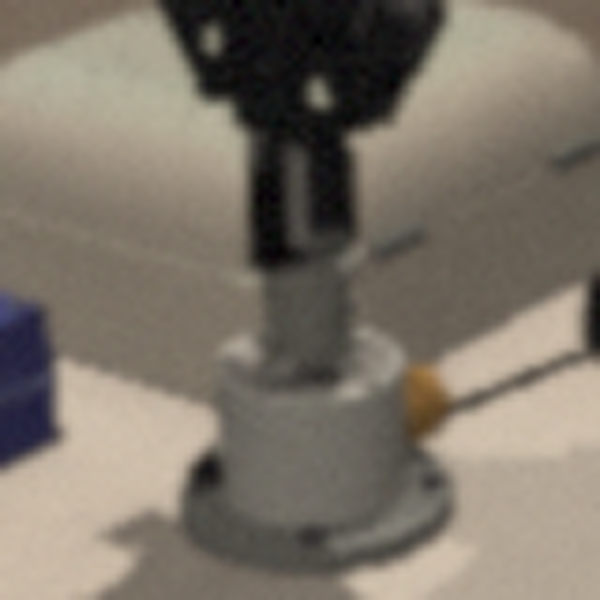

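```bash
python3 - <<'E'
from h import *
import pickle
np.set_printoptions(precision=4,suppress=True)
c,s,k=pickle.load(open('w7.pkl','rb'))
T=np.array(c['tool_from_camera']);K=c['mtx']
def tp(x,y,ty):
    u,v=205+x/6-.5,150+y/6-.5
    d=T[:3,:3]@np.linalg.inv(K)@[u,v,1.];o=T[:3,3];return o+d*(ty-o[1])/d[1]
h=s['ee_pos'][2]
m1,m2=tp(20,380,h-.06),tp(588,378,h-.06);print('marks',m1,m2,(m1+m2)/2,np.linalg.norm(m1-m2))
print('slot end->x',tp(305.5,122,h-.059)+[.028,0,0],tp(253,160,h-.059)[2],tp(358,160,h-.059)[2])
for y in(198,205,212): print('pin end bot/top',y,(tp(303,y,.037)+[.023,0,0])[0],(tp(303,y,.029)+[.023,0,0])[0],tp(263,250,.032)[2],tp(343,250,.032)[2])
# collar points
pts=[(130,372),(180,338),(485,400),(75,480),(420,340)]
P=np.array([tp(*p,.0071) for p in pts]);print(P)
for p in P: print(p[0]+np.sqrt(max(0,.021**2-(p[2]-.0004)**2)))
f=c['frame'][150:250,205:305]; print(f[28:52,50].max(axis=1))
E
```

```text
marks [ 0.0009  0.0473 -0.0304] [0.0006 0.0473 0.0313] [0.0008 0.0473 0.0005] 0.06167652258133026
slot end->x [0.0005 0.0483 0.0006] -0.004928792407527959 0.006164178004922984
pin end bot/top 198 0.0008857463005239388 -0.0011498664339229178 -0.003571279985712086 0.004266637639084462
pin end bot/top 205 0.0016085919857459496 -0.0004590555174397784 -0.003571279985712086 0.004266637639084462
pin end bot/top 212 0.0023329334798285195 0.0002331849172807557 -0.003571279985712086 0.004266637639084462
[[-0.0143  0.0071 -0.0145]
 [-0.0174  0.0071 -0.0101]
 [-0.0118  0.0071  0.016 ]
 [-0.0044  0.0071 -0.0195]
 [-0.0172  0.0071  0.0103]]
0.0004755645782814691
0.0007473772959527766
0.0022629150597296647
0.002298230216802182
0.0012741799877891077
[ 93  94  95  96  81  65  66  63 117 126 123 115 118 120 119 121 118 118
 121 116  80  79  78  37]
```

Emit:
play_rows --steps '[[[-1, 0, 0.004, 0, 0, 0, 0], [-1, 0, 0.004, 0, 0, 0, 0], [-1, 0, 0.004, 0, 0, 0, 0], [-1, 0, 0, 0, 0, 0, 0], [-1, 0, 0, 0, 0, 0, 0]]]' --squeeze 110

```text
clock: 9.6
ee_pos: [0.5651, 0.0629, 0.0951]
tool_rot: [[0.998, -0.0, 0.064], [-0.064, -0.0, 0.998], [-0.0, -1.0, -0.0]]
wrist_force: [0.5, -0.5, -1.3]
width: 0.0101
```

```bash
python3 - <<'E'
from h import *
import pickle
np.set_printoptions(precision=4,suppress=True)
c,s=wcap();print(s['ee_pos'],s['clock'],s['wrist_force'],s['ft_torque'])
f=c['frame'];pickle.dump((c,s),open('w8.pkl','wb'))
cv2.imwrite('pics/w8c.png',cv2.resize(f[150:250,205:305],(600,600),interpolation=cv2.INTER_NEAREST))
E
```

```text
[0.5651 0.0629 0.0951] 9.6 [ 0.5275 -0.5184 -1.2519] [-0.0382 -0.0429 -0.0293]
```

View pics/w8c.png

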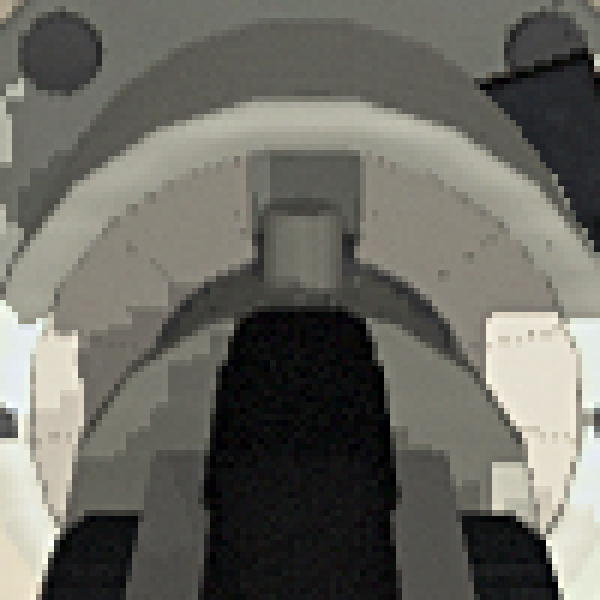

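The foot is about 10 mm inside the mouth with no side load, and the pin is centred in its slot. Next, push against the spring.

Emit:
play_rows --steps '[[[-1, 0, 0.005, 0, 0, 0, 0], [-1, 0, 0.005, 0, 0, 0, 0], [-1, 0, 0.003, 0, 0, 0, 0], [-1, 0, 0, 0, 0, 0, 0], [-1, 0, 0, 0, 0, 0, 0], [-1, 0, 0, 0, 0, 0, 0]]]'

```text
clock: 10.25
ee_pos: [0.566, 0.063, 0.0832]
tool_rot: [[0.998, 0.001, 0.064], [-0.064, 0.001, 0.998], [0.001, -1.0, 0.001]]
wrist_force: [-2.0, 0.0, 6.4]
width: 0.0101
```

```bash
python3 - <<'E'
from h import *
import pickle
np.set_printoptions(precision=4,suppress=True)
c,s=wcap();print(s['ee_pos'],s['clock'],s['wrist_force'],s['ft_torque'])
f=c['frame'];pickle.dump((c,s),open('w9.pkl','wb'))
cv2.imwrite('pics/w9c.png',cv2.resize(f[150:250,205:305],(600,600),interpolation=cv2.INTER_NEAREST))
E
```

```text
[0.566  0.063  0.0832] 10.25 [-2.0351  0.0468  6.3878] [-0.1344  0.4414 -0.0085]
```

View pics/w9c.png

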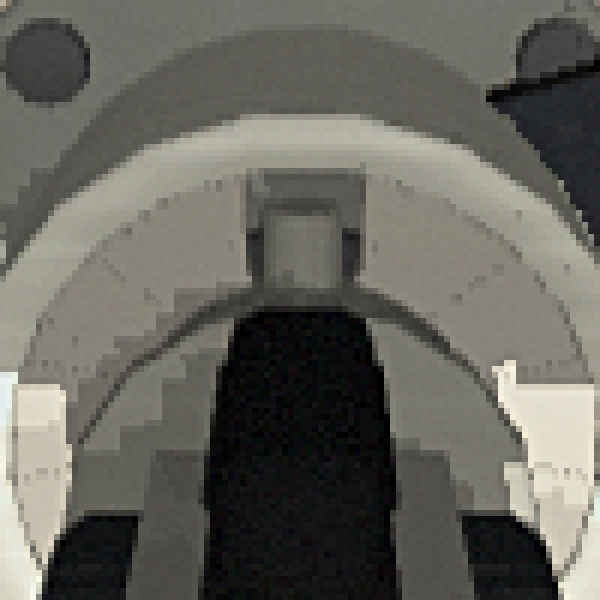

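Emit:
play_rows --steps '[[[-1, -0.0004, 0.002, 0, 0, 0, 0], [-1, 0, 0, 0, 0, 0, 0], [-1, 0, 0, 0, 0, 0, 0], [-1, 0, 0, 0, 0, 0, 0]]]'

```text
clock: 10.7
ee_pos: [0.5659, 0.063, 0.0815]
tool_rot: [[0.998, 0.002, 0.064], [-0.064, 0.001, 0.998], [0.002, -1.0, 0.001]]
wrist_force: [-1.8, -0.3, 7.5]
width: 0.0101
```

```bash
python3 - <<'E'
from h import *
np.set_printoptions(precision=4,suppress=True)
F=[]
for i in range(5):
    imaging.capture('top');s=status.observe();F.append(np.r_[s['ee_pos'],s['wrist_force'],s['ft_torque']])
print(np.mean(F,0),np.std(F,0),s['clock'])
E
```

```text
[ 0.5659  0.063   0.0815 -1.2278 -0.2017  7.3995 -0.1016  0.3877 -0.0054] [0.     0.     0.     0.3586 0.4284 0.5121 0.0182 0.0249 0.0079] 10.95
```

Emit:
play_rows --steps '[[[-1, -0.0003, 0.002, 0, 0, 0, 0], [-1, 0, 0, 0, 0, 0, 0], [-1, 0, 0, 0, 0, 0, 0], [-1, 0, 0, 0, 0, 0, 0]]]'

```text
clock: 11.35
ee_pos: [0.566, 0.063, 0.08]
tool_rot: [[0.998, 0.003, 0.065], [-0.065, 0.001, 0.998], [0.003, -1.0, 0.001]]
wrist_force: [-1.9, 0.1, 10.5]
width: 0.01
```

```bash
python3 - <<'E'
from h import *
np.set_printoptions(precision=4,suppress=True)
F=[]
for i in range(5):
    c,s=wcap();F.append(np.r_[s['ee_pos'],s['wrist_force'],s['ft_torque']])
print(np.mean(F,0),s['clock'],s['width'])
cv2.imwrite('pics/w10c.png',cv2.resize(c['frame'][150:250,205:305],(600,600),interpolation=cv2.INTER_NEAREST))
E
```

```text
[ 0.5659  0.063   0.08   -2.0304 -0.3991 10.4024 -0.1007  0.5206  0.0002] 11.55 0.01010529631463596
```

View pics/w10c.png

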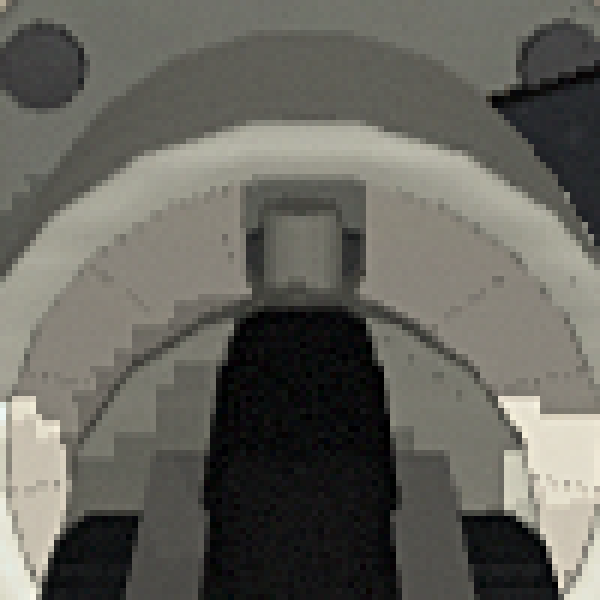

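The spring seat is about at its bottom stop: force up 3 N over the last 1.5 mm, and z matches. I'll back off 0.6 mm and turn.

Emit:
play_rows --steps '[[[-1, 0, -0.0006, 0, 0, 0, 0], [-1, 0, 0, 0, 0, 4, 0], [-1, 0, 0, 0, 0, 6, 0], [-1, 0, 0, 0, 0, 6, 0], [-1, 0, 0, 0, 0, 6, 0], [-1, 0, 0, 0, 0, 6, 0], [-1, 0, 0, 0, 0, 2, 0], [-1, 0, 0, 0, 0, 0, 0], [-1, 0, 0, 0, 0, 0, 0]]]'

```text
clock: 12.5
ee_pos: [0.5662, 0.0633, 0.0803]
tool_rot: [[0.832, 0.003, 0.554], [-0.554, 0.001, 0.832], [0.002, -1.0, 0.003]]
wrist_force: [-0.9, 0.2, 8.0]
width: 0.0104
```

```bash
python3 - <<'E'
from h import *
np.set_printoptions(precision=4,suppress=True)
F=[]
for i in range(4):
    c,s=wcap();F.append(np.r_[s['ee_pos'],s['wrist_force'],s['ft_torque']])
R=s['tool_rot'];print(np.mean(F,0),s['clock'],s['width'],np.degrees(np.arctan2(R[1,0],R[0,0])),R[:,1])
cv2.imwrite('pics/w11c.png',cv2.resize(c['frame'][150:250,205:305],(600,600),interpolation=cv2.INTER_NEAREST))
E
```

```text
[ 0.5662  0.0633  0.0803 -1.0869 -0.127   8.0227 -0.001   0.21    0.093 ] 12.65 0.010183254716983869 -33.66819437243258 [ 0.0034  0.001  -1.    ]
```

View pics/w11c.png

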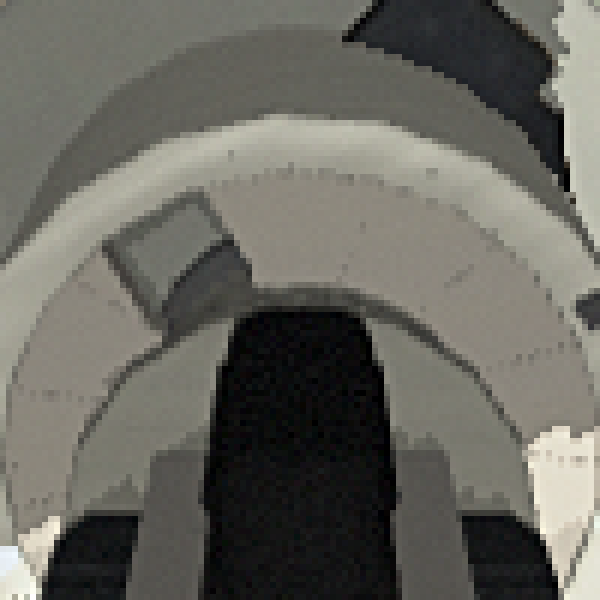

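The key has turned 30° with the pin under the lip, and the return-spring torque reads 0.09 N·m. Continuing the turn.

Emit:
play_rows --steps '[[[-1, 0, 0, 0, 0, 4, 0], [-1, 0, 0, 0, 0, 7, 0], [-1, 0, 0, 0, 0, 7, 0], [-1, 0, 0, 0, 0, 7, 0], [-1, 0, 0, 0, 0, 7, 0], [-1, 0, 0, 0, 0, 7, 0], [-1, 0, 0, 0, 0, 7, 0], [-1, 0, 0, 0, 0, 7, 0], [-1, 0, 0, 0, 0, 7, 0], [-1, 0, 0, 0, 0, 5, 0], [-1, 0, 0, 0, 0, 3, 0], [-1, 0, 0, 0, 0, 0, 0], [-1, 0, 0, 0, 0, 0, 0], [-1, 0, 0, 0, 0, 0, 0]]]'

```text
clock: 14.1
ee_pos: [0.5664, 0.0635, 0.0802]
tool_rot: [[-0.201, 0.003, 0.98], [-0.98, 0.001, -0.201], [-0.002, -1.0, 0.003]]
wrist_force: [-0.3, 0.5, 7.7]
width: 0.0103
```

```bash
python3 - <<'E'
from h import *
np.set_printoptions(precision=4,suppress=True)
F=[]
for i in range(4):
    c,s=wcap();F.append(np.r_[s['ee_pos'],s['wrist_force'],s['ft_torque']])
R=s['tool_rot'];print(np.mean(F,0),s['clock'],s['width'],np.degrees(np.arctan2(R[1,0],R[0,0])),R[:,1],s['joint_pos'])
cv2.imwrite('pics/w12.png',c['frame'])
k=imaging.capture('scene');cv2.imwrite('pics/s12.png',k['frame'])
E
```

```text
[ 0.5664  0.0635  0.0803 -0.5745  0.6014  8.0068  0.1813  0.1672  0.2028] 14.25 0.01039586477432525 -101.60802655758404 [ 0.0035  0.001  -1.    ] [-47.895   33.2666  49.8775 108.8267 -31.9099  52.6417   5.8766]
```

View pics/w12.png

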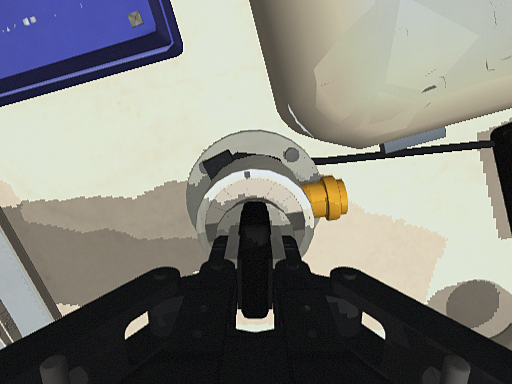

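View pics/s12.png

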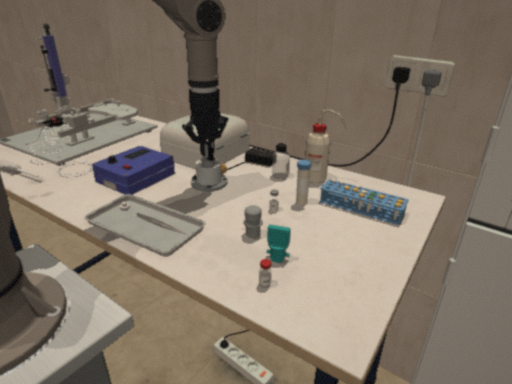

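Emit:
play_rows --steps '[[[-1, 0, 0, 0, 0, 2, 0], [-1, 0, 0, 0, 0, 0, 0], [-1, 0, 0, 0, 0, 0, 0], [-1, 0, 0, 0, 0, 0, 0], [-1, 0, 0, 0, 0, 0, 0]]]'

```text
clock: 14.85
ee_pos: [0.5664, 0.0636, 0.0803]
tool_rot: [[-0.235, 0.004, 0.972], [-0.972, 0.001, -0.235], [-0.002, -1.0, 0.003]]
wrist_force: [0.8, 0.3, 8.9]
width: 0.0102
```

```bash
python3 - <<'E'
from h import *
np.set_printoptions(precision=4,suppress=True)
F=[]
for i in range(6):
    c,s=wcap();F.append(np.r_[s['ee_pos'],s['wrist_force'],s['ft_torque']])
R=s['tool_rot'];print(np.mean(F,0),s['clock'],s['width'],np.degrees(np.arctan2(R[1,0],R[0,0])),s['dq'])
cv2.imwrite('pics/w13c.png',cv2.resize(c['frame'][150:330,165:345],(600,600),interpolation=cv2.INTER_NEAREST))
E
```

```text
[ 0.5664  0.0636  0.0803 -0.1335  0.8156  7.9004  0.1716  0.1341  0.2274] 15.1 0.010512634268407805 -103.6122134931407 [ 0.0248 -0.0667 -0.0299 -0.0083  0.0586 -0.0886  0.0182]
```

View pics/w13c.png

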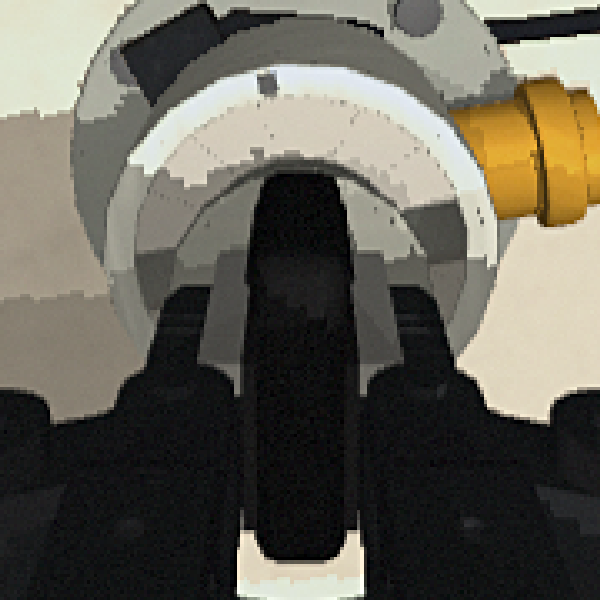

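```bash
python3 -c "
from rig import workorder
print(workorder.finish_job())"
```

```text
the job is handed in; nothing more can be done
None
```

The valve is open and the job is handed in at about 15 s. The gripper was still holding the key, pushed in and turned to the stop. No verdict was reported, so what follows rests on my own last readings.

- **Insertion:** I lifted the black-winged key by its wing, lined it up with the socket using the wrist camera (within about 0.2 mm) and pushed it down until the force rose at the spring's bottom stop. I then backed off 0.6 mm before turning.
- **Turn:** The tool turned about 100° clockwise. The moment at the end was 0.227 N·m, against 0.22 expected at the stop, and the arm was still.
- **Position:** The tool centre was within about 0.3 mm of the measured valve axis and upright within 0.3°. The fingers held the wing at a 110 N grip setting.
- **Bystanders:** The scene picture taken at 98° of turn shows the plug, vials, tube, bottle and turquoise look-alike standing where they were.

Three readings disagreed:
- **Spring depth:** The height reading puts the spring seat about 13–14 mm down, but the force suggests about 10–11 mm. Both are above the required 9 mm.
- **Finger opening:** It read 10–10.5 mm on a 12 mm wing, though the pictures show a firm hold.
- **Key position in the fingers:** My first estimates differed by up to 2.5 mm. A close-up just above the mouth settled this before I inserted the key.

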